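Clip the price display onto the counter rail

TASK

Clip the loose price display onto the free stretch of the counter rail, facing the same way as the display already fitted there: raise its front, hook its rear lip under the rail's far edge, then rock the front down until the orange sprung foot clicks under the near edge and it sits flat. Feel your way gently, never jamming or forcing it against the rail, and leave the other things on the table where they are.

Things in the scene. Friction and masses are not known exactly. Their poses are not given: they have to be found in the camera images.
- rail: fixed counter rail: black base plate 100x200x6 mm (x, y, z), aluminium hat rail along y, one display already fitted at y +40 to +84 mm. Origin under the plate's centre; x points away from the screens (away from the robot, yaw varies 0.3 rad). Flange 50 mm wide in x, underside z 25, top z 28 mm; web below it 28 mm wide. End stops 38 mm high, inner faces y +-89 mm
- bay (a point): centre of the rail's free stretch (129 mm long, rail y -89 to +40 mm), on the flange top; the flange edges lie 25 mm to either side in x; axes as the rail's
- display_grip (a point): grip point inside the tower of the loose white price display (130 to 200 g); display axes: x from screen to hook side, z up. In this frame, mm: tower x -16 to 19, y -22 to 22 (flat sides), top z 19; low front deck x -52 to -16, top z -23; underside, which bears on the flange top, z -33; bottom of hook and front cheeks z -47 (on the table at the start)
- display_lip (a point): tip of the rigid rear lip, upper edge, mid-width, at (8, 0, -38.3) mm in the display_grip frame. The lip (6.7 mm thick) reaches 6 mm forward (-x) from the hook leg, whose inner face is at x 14. Slot between lip and underside 5.3 mm high: the 3 mm flange edge enters freely with the front raised 17 to 23 degrees; flat, the foot keeps the display off
- display_pad (a point): centre of the ribbed grey thumb pad on top of the front deck, over the sprung foot: the place to press. At (-38, 0, -23) mm in the display_grip frame; free deck 28 mm in x, 44 mm in y; seated, it is 10 mm above the flange top
- display_tooth (a point): top of the foot's tooth when sprung out, at (-34, 0, -37.7) mm in the display_grip frame. Seated, it is about 1.7 mm under the flange. With only the lip hooked and the display let go, the foot rests on the near flange edge, front raised about 11 degrees, and stays so
- foot (a joint): orange sprung foot of the loose display, m: 0 sprung out, grows to 0.006 as it is pushed outward (display -x); spring 1.4 N at 0, 3.2 N at 0.004. A press growing to about 6 to 13 N on the pad makes it ride over the flange edge and snap back under it
- gift_box: pink gift box with red ribbon, 63x63x64 mm, bystander; origin under its centre
- mint_tin_0: round grey mint tin with red and white lid, 67x67x23 mm, bystander; origin under its centre
- sweet_tub_0: clear sweet tub with white lid, 69x69x97 mm, bystander; origin under its centre
- price_block_0: small wooden block holding a white price card, 22x64x58 mm, bystander; origin under its centre
- choc_bar_a: red wrapped chocolate bar, 40x125x16 mm, bystander; origin under its centre
- marker: black and white marker pen, 17x135x16 mm, bystander; origin under its centre
Mind the look-alikes: they are no part of the job. Leave any purple look-alike of the part that bears display_grip alone.

How it is judged:
By the outcome, as a careful person would: the job done as asked, in the order asked, and still so for the second after the job is handed in, with the robot touching nothing.
It also fails if it takes over 64 s, if anything falls off the work surface, if the arm or the gripper's body presses on something with over 40 N, if the wrist force passes 120 N, or if a joint passes its speed limit or range.

ROBOT

A 7-joint arm with a two-finger parallel gripper is mounted at the origin on a cart in front of the work surface, level with it; the furniture and walls round the work are solid. World frame = base frame: x ahead of the robot, y to its left, z up, the work surface at z = 0. Lengths are in m, angles in rad, forces in N, time in s.
With the tool pointing down it reaches from about 0.4 to 0.85 m from the base axis. Payload 10.4 kg.
Tool frame: the origin (TCP) lies midway between the tips of the shut fingers; the grasp point (between the pads) lies 19 mm behind it; z points along the fingers, y is the direction in which the jaws open and shut (so a half turn about z gives the same grasp; the last joint's range is limited). The gripper opens to 85 mm and grips with 20 to 120 N. Pads are 22 mm wide; open, the fingers measure 114 mm over their backs; the gripper's body (76 mm by 85 mm) begins 54 mm behind the grasp point. The pads swing forward as they close: fully open they stand 13 mm farther back than shut.
Start: joints at [-1.277, 0.332, -0.065, 1.46, 0.022, 1.35, -0.088], TCP at [0.195, 0.594, 0.231] pointing down, gripper open.
Joint ranges: [-2.6, 2.6], [-0.5, 2.12], [-1.47, 1.34], [0.16, 2.42], [-1.27, 4.41], [0.06, 2.06], [-2.6, 2.6]. Speed limits (rad/s): [2.22, 2.22, 2.79, 2.79, 3.14, 3.14, 3.14].

INTERFACE

Orientations are given as a unit quaternion [x, y, z, w].
In Python, from workcell import manip, viewer gives the robot as it stands.
- The arm moves only by the tool move_arm, never from a script. Its argument "deltas" is a list of rows, each a list of 7 numbers: the shift along the tool's x, y, z in m, then the turn, a rotation vector about the tool's x, y, z in degrees, then the opening, from -1 (shut) to 1 (fully open). In form: [[dx, dy, dz, wx, wy, wz, gripper], ...]. A call has 1 to 10 rows; each row shifts and turns the commanded pose from where the row before left it, along the tool's axes as they then stand; what a row does not reach is not made up. A row lasts 1/8 s, in which the tool goes at most 62.5 mm and 10.7 degrees, less where a joint would pass 70% of its speed; a pose out of reach is approached as far as the arm can. A call with a gripper value outside its range is refused whole. The fingers move at their own pace and stop on an object; "force" is the grip in N (left out, the last holds). Time passes only in rows, so rows that do not move let the fingers close. It gives the time, the measured TCP pose, the force and the opening at its end, in the units of the state.
- manip.get_obs(): the state, without advancing time (a new reading comes with each control period).
- viewer.camera(name): name is "side" or "top" or "wrist"; returns (picture, depth): 480x640x3 uint8, red, green, blue; 480x640 float32, m along the optical axis (not along the pixel's ray), 0 where there is no reading.
- viewer.calibration(name): a dict with "fx", "fy", "cx", "cy" (pixels), "R" (3x3) and "t" (3): a world point X has camera coordinates R X + t; the wrist camera has in their place "T_tool_cam" (4x4, takes a point from camera to tool coordinates, whose origin is the TCP and whose axes are the flange's). Camera axes: x right, y down, z forward; pixel columns grow to the right and rows downward; lengths in m; the calibration is good to about 2 mm. A picture is of the moment at which its call begins: read the wrist's pose just before it. calibration takes no time and is no camera call.
- manip.hand_in(): hands the job in, once; it reports no verdict.
The state is a dict: "clock": time; "joint_pos": joint angles; "joint_velocities": joint speeds; "tau": joint torques, N m; "position": TCP position; "ee_rot": TCP orientation; "ft_force": force on the tool from outside, world axes, zero at the start; "torque": the same for the moment, N m; "grip_width": opening from 0.0 (shut) to 1.0 (fully open).
Only numpy, scipy, OpenCV 4.12 (cv2) and the standard library are available. Lean on these libraries where they do the work, as an engineer would, in place of code of your own. Each camera call takes 0.05 s, during which the arm holds its last target.

## Working session

There is one attempt and no reset: what is moved stays moved. The work goes in short steps, Python scripts to look and compute and a tool call to move; the robot and the scene stay as the last step left them, time stands still between calls to the robot, and variables do not carry over. Pictures are saved under pics/ and viewed, and the job is handed in when it is done.

Besides the shell and the picture viewer there is one more tool, called after "Emit:" in YAML: its name, and indented under it one key for each argument. move_arm: Moves the arm, as the interface text tells. Its arguments: {"type":"object","properties":{"deltas":{"type":"array"},"force":{"type":"number"}},"required":["deltas"]}

```bash
mkdir -p pics; ls; cat > h.py <<'E'
import numpy as np, cv2
from workcell import manip, viewer
from scipy.spatial.transform import Rotation as Rn
E
python3 - <<'E'
from h import *
o=manip.get_obs(); print(o)
for n in ['side','top','wrist']:
    im,d=viewer.camera(n); cv2.imwrite(f'pics/{n}0.png',im[:,:,::-1]); np.savez(f'{n}0.npz',im=im,d=d)
    print(n,viewer.calibration(n))
E
```

```text
pics
{'clock': 0.0, 'joint_pos': array([-1.27657989,  0.33288588, -0.06471746,  1.46097894,  0.02160354,
        1.34988319, -0.0885029 ]), 'joint_velocities': array([-0.00104805,  0.00244967, -0.00049377,  0.00115892, -0.00033418,
       -0.00025884, -0.00057975]), 'tau': array([-5.52236779e-04, -6.25460029e+01,  4.85985330e-02, -3.91595829e+01,
        1.60948624e-02,  1.00940405e-02, -1.72920590e-06]), 'position': array([0.19459048, 0.59352751, 0.23048926]), 'ee_rot': array([ 1.57728658e-01,  9.87482221e-01, -7.25105863e-04, -8.24064370e-05]), 'ft_force': array([ 0.0372729 ,  0.63059849, -0.26765223]), 'torque': array([-0.00904624,  0.0252267 , -0.03490942]), 'grip_width': 0.9995933327232236}
side {'fx': 571.5810792318539, 'fy': 571.5810792318539, 'cx': 315.3540575790918, 'cy': 235.2729737018577, 'R': array([[-0.91728715, -0.39754396, -0.0233043 ],
       [-0.21242332,  0.53796318, -0.81576464],
       [ 0.33683916, -0.74334005, -0.57791432]]), 't': array([0.45845831, 0.17928261, 1.52851382])}
top {'fx': 478.8367761872756, 'fy': 478.8367761872756, 'cx': 320.9448154950951, 'cy': 238.39222957288268, 'R': array([[ 0.02826091, -0.9995692 ,  0.00792071],
       [-0.98201876, -0.02924259, -0.18650478],
       [ 0.18665605, -0.00250749, -0.98242212]]), 't': array([-0.01879328,  0.50687991,  1.0674323 ])}
wrist {'fx': 343.041132831959, 'fy': 343.041132831959, 'cx': 324.7455069689461, 'cy': 249.86006896341314, 'T_tool_cam': array([[-4.12641228e-04, -9.45022952e-01, -3.27003747e-01,
         8.55738385e-02],
       [ 9.99999696e-01, -6.06531656e-04,  4.90958391e-04,
        -2.59202830e-04],
       [-6.62305072e-04, -3.27003445e-01,  9.45022914e-01,
        -1.42628490e-01],
       [ 0.00000000e+00,  0.00000000e+00,  0.00000000e+00,
         1.00000000e+00]])}
```

View pics/side0.png

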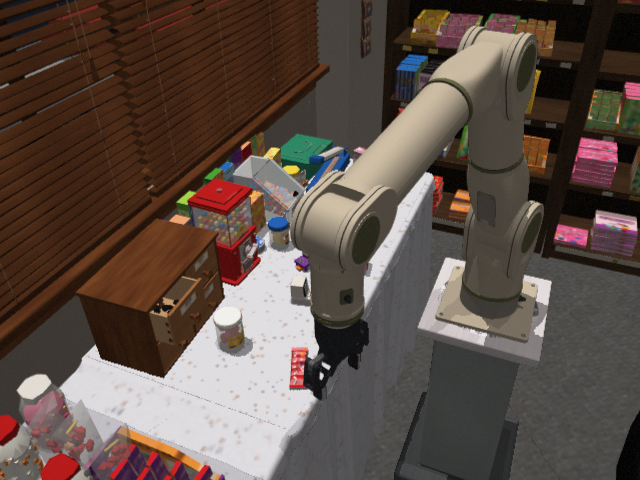

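View pics/top0.png

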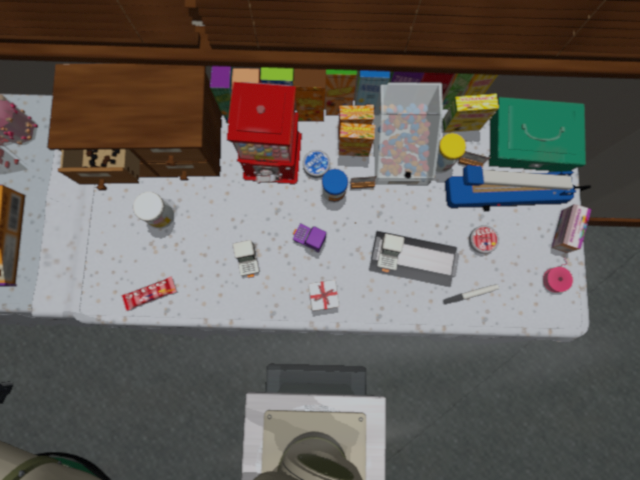

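View pics/wrist0.png

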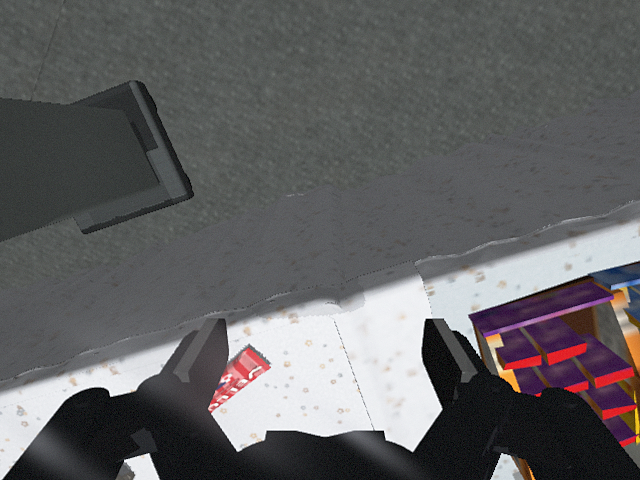

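```bash
cat >> h.py <<'E'
def pts(n,im_d):
    c=viewer.calibration(n); v,u=np.mgrid[0:480,0:640]
    P=np.stack([(u-c['cx'])/c['fx']*im_d,(v-c['cy'])/c['fy']*im_d,im_d],-1)
    if 'R' in c: return (P-c['t'])@c['R']
    o=manip.get_obs(); T=c['T_tool_cam']; Q=P@T[:3,:3].T+T[:3,3]
    return Q@Rn.from_quat(o['ee_rot']).as_matrix().T+o['position']
E
python3 - <<'E'
from h import *
z=np.load('top0.npz'); W=pts('top',z['d'])
for (u,v) in [(246,248),(249,265),(390,240),(385,264),(440,258),(375,235),(456,250),(448,284),(370,270),(312,237),(323,297),(150,210)]:
    print(u,v,W[v,u].round(3))
a=z['im'][220:300,220:300]; b=z['im'][215:295,360:470]
cv2.imwrite('pics/z1.png',cv2.resize(a,None,fx=7,fy=7,interpolation=2)[:,:,::-1]); cv2.imwrite('pics/z2.png',cv2.resize(b,None,fx=7,fy=7,interpolation=2)[:,:,::-1])
E
```

```text
246 248 [0.476 0.166 0.069]
249 265 [0.443 0.163 0.022]
390 240 [ 0.502 -0.16   0.08 ]
385 264 [ 0.453 -0.156  0.034]
440 258 [ 0.472 -0.286  0.03 ]
375 235 [ 0.528 -0.135  0.003]
456 250 [ 0.498 -0.333 -0.002]
448 284 [ 0.414 -0.31   0.005]
370 270 [ 0.442 -0.124  0.004]
312 237 [0.507 0.017 0.064]
323 297 [ 0.371 -0.013  0.052]
150 210 [0.551 0.381 0.098]
```

View pics/z1.png

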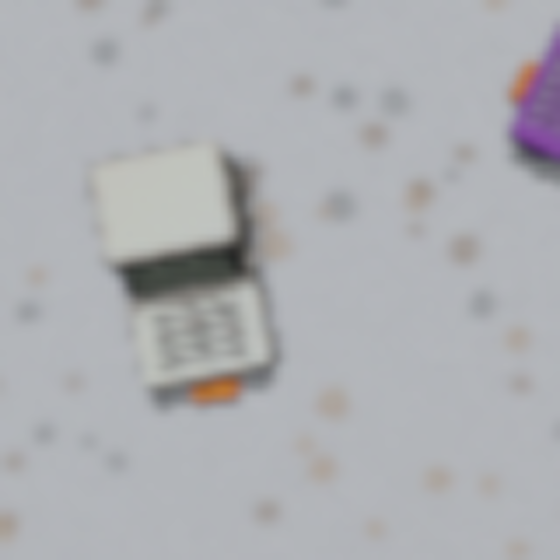

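View pics/z2.png

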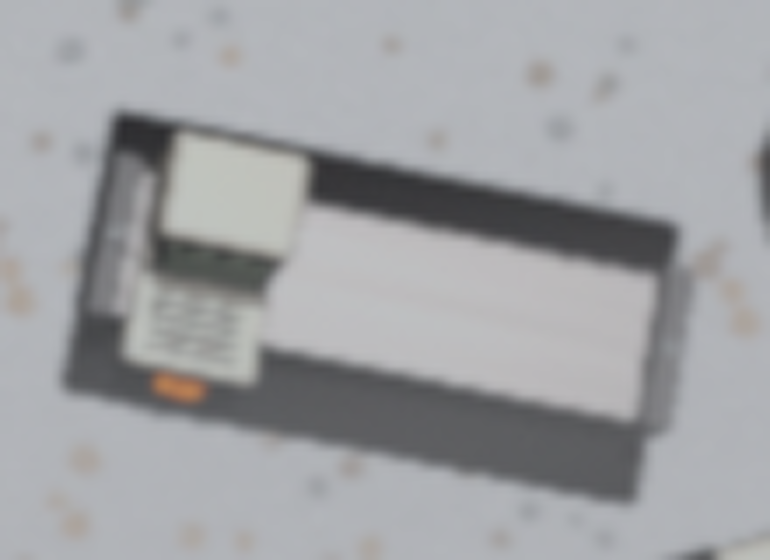

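Emit:
move_arm:
  deltas:
    - [-0.0385,-0.0326,0,0,0,0,1]
    - [-0.0385,-0.0326,0,0,0,0,1]
    - [-0.0385,-0.0326,0,0,0,0,1]
    - [-0.0385,-0.0326,0,0,0,0,1]
    - [-0.0385,-0.0326,0,0,0,0,1]
    - [-0.0385,-0.0326,0,0,0,0,1]
    - [-0.0385,-0.0326,0,0,0,0,1]
    - [-0.0385,-0.0326,0,0,0,0,1]
    - [-0.0385,-0.0326,0,0,0,0,1]
    - [-0.0385,-0.0326,0,0,0,0,1]

```text
clock: 1.4
position: [0.4595, 0.1627, 0.2313]
ee_rot: [0.158, 0.987, 0.0, -0.0]
ft_force: [1.0, 0.9, -0.6]
grip_width: 1.001
```

Emit:
move_arm:
  deltas:
    - [0,0,0,0,0,-8.5,1]
    - [0,0,0,0,0,-8.5,1]
    - [0,0,0,0,0,-8.5,1]
    - [0,0,0,0,0,0,1]

```text
clock: 1.9
position: [0.4589, 0.1641, 0.2311]
ee_rot: [-0.064, 0.998, -0.0, -0.0]
ft_force: [-0.1, -0.5, 0.3]
grip_width: 0.999
```

```bash
python3 - <<'E'
from h import *
o=manip.get_obs(); print(o['position'],o['ee_rot'],o['ft_force'],o['clock'])
im,d=viewer.camera('wrist'); cv2.imwrite('pics/w1.png',im[:,:,::-1]); np.savez('w1.npz',im=im,d=d,p=o['position'],q=o['ee_rot'])
E
```

```text
[0.45885476 0.1641444  0.23114922] [-6.36465002e-02  9.97972497e-01 -3.26039459e-05 -1.31612116e-04] [-0.0940395  -0.50173139  0.30678924] 1.9
```

View pics/w1.png

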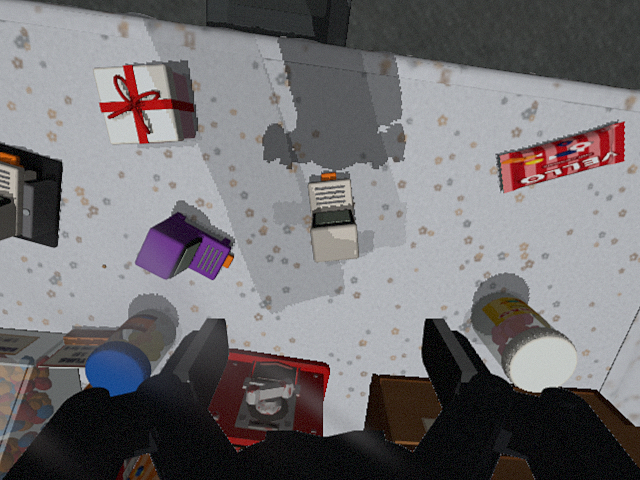

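```bash
cat >> h.py <<'E'
def wpts(f):
    z=np.load(f); c=viewer.calibration('wrist'); d=z['d']; v,u=np.mgrid[0:480,0:640]
    P=np.stack([(u-c['cx'])/c['fx']*d,(v-c['cy'])/c['fy']*d,d],-1)
    T=c['T_tool_cam']; Q=P@T[:3,:3].T+T[:3,3]
    return Q@Rn.from_quat(z['q']).as_matrix().T+z['p'], z['im']
def rect(xy):
    r=cv2.minAreaRect((xy*1000).astype(np.float32)); return r
E
python3 - <<'E'
from h import *
W,im=wpts('w1.npz')
m=np.zeros((480,640),bool); m[165:270,295:370]=1
Z=W[...,2]
print('table',np.median(Z[200:260,240:290]), np.median(Z[100:150,420:480]))
h=np.histogram(Z[m],bins=np.arange(-.01,.09,.004)); print(h[0],h[1].round(3))
t=m&(Z>.058)&(Z<.08); print('top',rect(W[t][:,:2]),np.median(Z[t]),t.sum())
t=m&(Z>.016)&(Z<.032); print('deck',rect(W[t][:,:2]),np.median(Z[t]))
t=m&(Z>.010); print('all',rect(W[t][:,:2]))
c=im[155:275,280:390]; cv2.imwrite('pics/w1z.png',cv2.resize(c,None,fx=5,fy=5)[:,:,::-1])
E
```

```text
table -0.0005487417725073274 -0.0003297329017533934
[   0   85 4081    8  104    7   11   46 1269   25   33   60   62   54
   69   70   69  107 1087  577    0    0    0    0] [-0.01  -0.006 -0.002  0.002  0.006  0.01   0.014  0.018  0.022  0.026
  0.03   0.034  0.038  0.042  0.046  0.05   0.054  0.058  0.062  0.066
  0.07   0.074  0.078  0.082  0.086]
top ((470.7218322753906, 175.14984130859375), (38.11379623413086, 43.96049499511719), 13.385046005249023) 0.06561365442724859 1771
deck ((438.9148864746094, 167.6761932373047), (38.644229888916016, 43.92817687988281), 12.960474014282227) 0.023941121747862726
all ((431.75897216796875, 165.98635864257812), (118.22229766845703, 43.988426208496094), 13.247200012207031)
```

View pics/w1z.png

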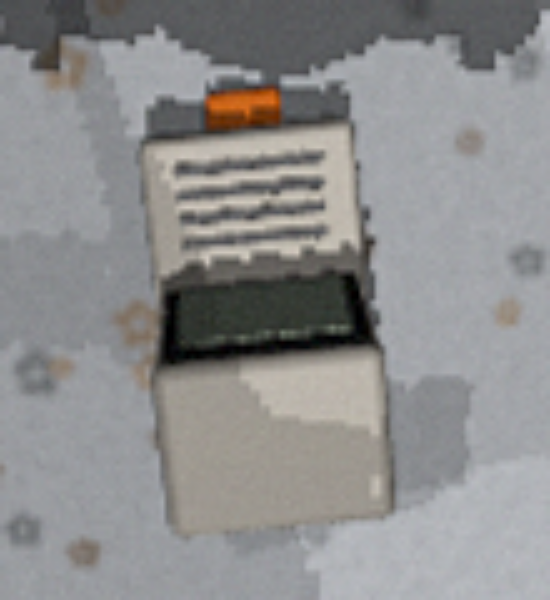

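```bash
python3 - <<'E'
from h import *
z=np.load('top0.npz'); W=pts('top',z['d']);Z=W[...,2]
m=np.zeros((480,640),bool); m[225:290,225:270]=1
t=m&(Z>.061)&(Z<.085); print('top',rect(W[t][:,:2]),np.median(Z[t]),t.sum())
t=m&(Z>.014)&(Z<.032); print('deck',rect(W[t][:,:2]),np.median(Z[t]))
print(np.median(Z[220:235,270:290]))
m=np.zeros((480,640),bool); m[215:300,360:470]=1
t=m&(Z>.025)&(Z<.032)&(np.abs(W[...,1]+.26)<.06); print('flange',rect(W[t][:,:2]),np.median(Z[t]),t.sum())
t=m&(Z>.07); print('fixed top',rect(W[t][:,:2]),np.median(Z[t]),t.sum())
E
```

```text
top ((473.7679443359375, 174.19178771972656), (38.32813262939453, 44.094749450683594), 14.1952486038208) 0.06611629279583521 302
deck ((455.80096435546875, 170.1708221435547), (68.2365951538086, 44.18716812133789), 13.119410514831543) 0.024152266610008837
7.550357038809179e-05
flange ((466.5653076171875, -255.85394287109375), (119.42879486083984, 53.611846923828125), 80.07666015625) 0.028531332015385335 946
fixed top ((399.9216613769531, -100.97683715820312), (51.68717956542969, 278.8881530761719), 55.83590316772461) 0.08033377934273678 364
```

```bash
python3 - <<'E'
from h import *
print(manip.get_obs()['joint_pos'].round(3))
E
```

```text
[-0.745  0.017  0.314  1.829 -0.005  1.297  1.265]
```

Emit:
move_arm:
  deltas:
    - [0,0,0,0,0,-5.9,1]
    - [-0.0141,0.0081,0.03,0,0,0,1]
    - [0,0,0.04,0,0,0,1]
    - [0,0,0.04,0,0,0,1]
    - [0,0,0.02,0,0,0,1]
    - [0,0,0,0,0,0,1]

```text
clock: 2.7
position: [0.4699, 0.1749, 0.1]
ee_rot: [-0.114, 0.993, -0.001, -0.001]
ft_force: [-0.2, -0.1, 0.4]
grip_width: 1.001
```

```bash
python3 - <<'E'
from h import *
o=manip.get_obs(); print(o['position'],o['ee_rot'],o['ft_force'],o['joint_pos'].round(3))
im,d=viewer.camera('wrist'); cv2.imwrite('pics/w2.png',im[:,:,::-1]); np.savez('w2.npz',im=im,d=d,p=o['position'],q=o['ee_rot'])
W,im=wpts('w2.npz');Z=W[...,2]
m=(abs(W[...,0]-.465)<.06)&(abs(W[...,1]-.175)<.045)
t=m&(Z>.064)&(Z<.08); print('top',rect(W[t][:,:2]),np.median(Z[t]),t.sum())
t=m&(Z>.018)&(Z<.028); print('deck',rect(W[t][:,:2]),np.median(Z[t]))
E
```

```text
[0.4698601  0.17486181 0.10004378] [-1.14086781e-01  9.93469647e-01 -6.50613759e-04 -1.35791051e-03] [-0.22761969 -0.11271544  0.35487686] [-0.732  0.183  0.311  1.95  -0.065  1.021  1.409]
top ((471.45458984375, 175.31332397460938), (35.36374282836914, 43.157352447509766), 13.172170639038086) 0.06585822148241582 3968
deck ((439.15264892578125, 167.66055297851562), (38.84724426269531, 44.22942352294922), 13.318352699279785) 0.02397588540221389
```

View pics/w2.png

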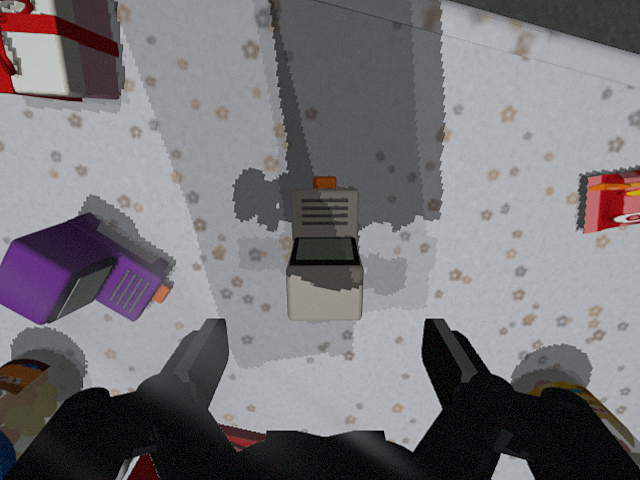

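Emit:
move_arm:
  deltas:
    - [0,0,0.03,0,0,0,1]
    - [0,0,0.03,0,0,0,1]
    - [0,0,0.012,0,0,0,1]
    - [0,0,0,0,0,0,1]

```text
clock: 3.25
position: [0.4711, 0.1754, 0.0298]
ee_rot: [-0.115, 0.993, 0.0, 0.0]
ft_force: [-0.2, -0.1, -0.1]
grip_width: 1.002
```

Emit:
move_arm:
  deltas:
    - [0,0,0,0,0,0,0.3]
    - [0,0,0,0,0,0,0.1]
    - [0,0,0,0,0,0,-0.2]
    - [0,0,0,0,0,0,-0.2]
    - [0,0,0,0,0,0,-0.2]
  force: 45

```text
clock: 3.88
position: [0.4715, 0.1757, 0.0303]
ee_rot: [-0.115, 0.993, 0.0, 0.001]
ft_force: [-1.6, -0.6, 7.1]
grip_width: 0.508
```

Emit:
move_arm:
  deltas:
    - [0,0,-0.01,0,0,0,-0.2]
    - [0,0,-0.03,0,0,0,-0.2]
    - [0,0,-0.05,0,0,0,-0.2]
    - [0,0,-0.05,0,0,0,-0.2]
    - [0,0,-0.04,0,0,7.7,-0.2]
    - [0,0,0,0,0,7.7,-0.2]
    - [0,0,0,0,0,7.7,-0.2]
    - [0,0,0,0,0,0,-0.2]

```text
clock: 4.88
position: [0.4707, 0.1752, 0.2097]
ee_rot: [0.086, 0.996, 0.0, 0.0]
ft_force: [0.5, 0.1, -2.1]
grip_width: 0.509
```

Emit:
move_arm:
  deltas:
    - [-0.012,-0.0437,0,0,0,0,-0.2]
    - [-0.012,-0.0437,0,0,0,0,-0.2]
    - [-0.012,-0.0437,0,0,0,0,-0.2]
    - [-0.012,-0.0437,0,0,0,0,-0.2]
    - [-0.012,-0.0437,0,0,0,0,-0.2]
    - [-0.012,-0.0437,0,0,0,0,-0.2]
    - [-0.012,-0.0437,0,0,0,0,-0.2]
    - [-0.012,-0.0437,0,0,0,0,-0.2]
    - [-0.012,-0.0437,0,0,0,0,-0.2]
    - [0,0,0,0,0,0,-0.2]

```text
clock: 6.12
position: [0.5089, -0.2347, 0.2094]
ee_rot: [0.087, 0.996, -0.001, -0.0]
ft_force: [0.4, 0.1, -1.6]
grip_width: 0.509
```

```bash
python3 - <<'E'
from h import *
o=manip.get_obs(); print(o['position'],o['ee_rot'],o['ft_force'],o['joint_pos'].round(3),o['grip_width'])
im,d=viewer.camera('wrist'); cv2.imwrite('pics/w3.png',im[:,:,::-1]); np.savez('w3.npz',im=im,d=d,p=o['position'],q=o['ee_rot'])
im,d=viewer.camera('side'); cv2.imwrite('pics/s3.png',im[:,:,::-1])
E
```

```text
[ 0.50885701 -0.23467066  0.20937107] [ 8.69998466e-02  9.96207803e-01 -9.88080738e-04 -2.52159121e-04] [ 0.44529579  0.05691418 -1.6253174 ] [-0.266  0.233  0.718  1.7   -0.158  1.268  1.883] 0.5092545104917826
```

View pics/w3.png

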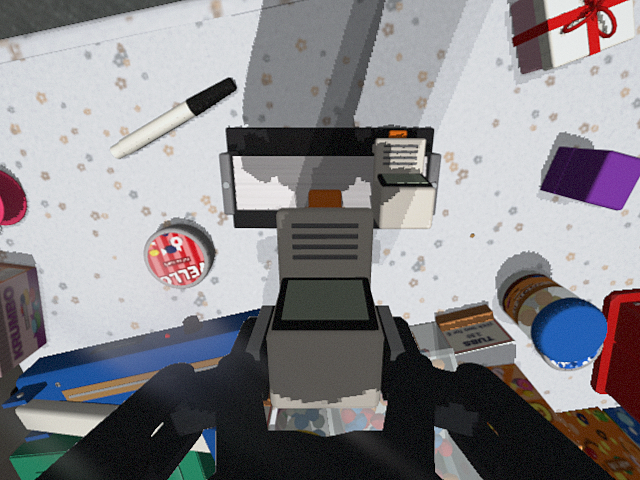

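View pics/s3.png

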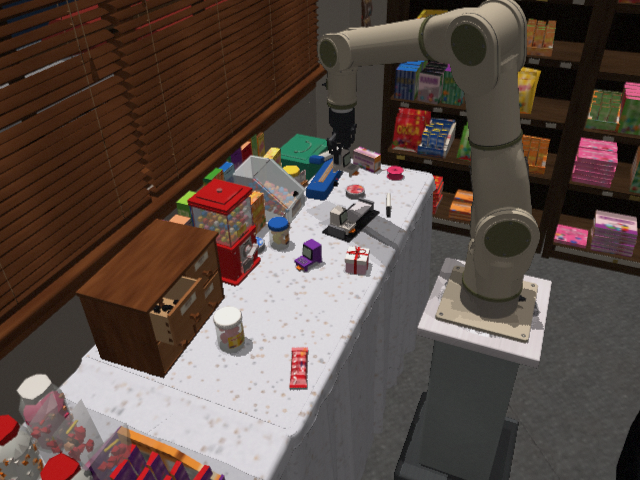

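```bash
python3 - <<'E'
from h import *
W,im=wpts('w3.npz');Z=W[...,2]
v,u=np.mgrid[0:480,0:640]
m=(v>115)&(v<240)&(u>210)&(u<450)
h=np.histogram(Z[m],bins=np.arange(-.004,.1,.003)); print(list(zip(h[1].round(3),h[0])))
print('table',np.median(Z[240:270,230:260]),np.median(Z[90:115,300:360]))
t=m&(Z>.024)&(Z<.032)&(u<372)&(u>233); r=rect(W[t][:,:2]); print('flange',r,np.median(Z[t]),t.sum())
t=m&(Z>.0035)&(Z<.01); print('plate',rect(W[t][:,:2]),np.median(Z[t]))
t=m&(Z>.074)&(Z<.09); print('fixedtop',rect(W[t][:,:2]),np.median(Z[t]))
t=m&(Z>.034)&(Z<.044)&((u<236)|(u>425)); print('stops',np.median(Z[t]));
for s in (u<300,u>300):
  print(rect(W[t&s][:,:2]))
# rail-frame extents
a=np.deg2rad(-9.9); ux=np.array([np.cos(a),np.sin(a)]); uy=np.array([-np.sin(a),np.cos(a)])
t=m&(Z>.026)&(Z<.030)&(u<372)&(u>240)
X=W[...,:2]@ux; Y=W[...,:2]@uy
# edge lines: per column near edge (min X) and far edge
ne=[];fe=[]
for c in range(240,300):
    q=np.where(t[:,c])[0]
    if len(q)>20: ne.append(W[q[0],c,:2]); fe.append(W[q[-1],c,:2])
for e in (ne,fe):
    e=np.array(e); p=np.polyfit(e[:,1],e[:,0],1); print('edge x=',p, 'yaw',np.degrees(np.arctan(-p[0])),'res',np.std(e[:,0]-np.polyval(p,e[:,1])))
# held display in tool frame
z=np.load('w3.npz'); T=(W-z['p'])@Rn.from_quat(z['q']).as_matrix()
h=(v>200)&(v<280)&(u>265)&(u<385)&(T[...,2]<.03)&(T[...,2]>-.03); print('deck tool',rect(T[h][:,:2]),np.median(T[...,2][h]))
h=(v>330)&(v<390)&(u>275)&(u<375); print('top tool',np.median(T[h],0),T[h].min(0),T[h].max(0))
h=(v>218)&(v<268)&(u>285)&(u<365); A=np.c_[T[h][:,:2],np.ones(h.sum())]; print('deck plane slope',np.linalg.lstsq(A,T[h][:,2],rcond=None)[0])
h=(v>335)&(v<385)&(u>285)&(u<365); A=np.c_[T[h][:,:2],np.ones(h.sum())]; print('top plane slope',np.linalg.lstsq(A,T[h][:,2],rcond=None)[0])
E
```

```text
[(np.float64(-0.004), np.int64(1637)), (np.float64(-0.001), np.int64(5383)), (np.float64(0.002), np.int64(844)), (np.float64(0.005), np.int64(4765)), (np.float64(0.008), np.int64(14)), (np.float64(0.011), np.int64(8)), (np.float64(0.014), np.int64(11)), (np.float64(0.017), np.int64(11)), (np.float64(0.02), np.int64(98)), (np.float64(0.023), np.int64(106)), (np.float64(0.026), np.int64(6227)), (np.float64(0.029), np.int64(503)), (np.float64(0.032), np.int64(125)), (np.float64(0.035), np.int64(1539)), (np.float64(0.038), np.int64(1353)), (np.float64(0.041), np.int64(42)), (np.float64(0.044), np.int64(31)), (np.float64(0.047), np.int64(56)), (np.float64(0.05), np.int64(67)), (np.float64(0.053), np.int64(68)), (np.float64(0.056), np.int64(61)), (np.float64(0.059), np.int64(77)), (np.float64(0.062), np.int64(65)), (np.float64(0.065), np.int64(60)), (np.float64(0.068), np.int64(85)), (np.float64(0.071), np.int64(108)), (np.float64(0.074), np.int64(147)), (np.float64(0.077), np.int64(1420)), (np.float64(0.08), np.int64(877)), (np.float64(0.083), np.int64(0)), (np.float64(0.086), np.int64(0)
[... 642 characters left out ...]
219, 55.6562385559082), 80.14183044433594)
((486.6966552734375, -131.51864624023438), (10.694317817687988, 55.27960205078125), 81.67151641845703)
edge x= [0.17594629 0.48495774] yaw -9.978844339711797 res 5.0425419411075354e-05
edge x= [0.10331533 0.51329842] yaw -5.898604497995659 res 0.0007418902054013413
deck tool ((36.47151184082031, -0.16205596923828125), (34.96124267578125, 44.08367156982422), 0.11555511504411697) 0.006360630419090884
top tool [ 5.24823264e-03  3.18696584e-05 -3.54746277e-02] [-0.00946016 -0.01876396 -0.14262793] [ 0.0855998   0.0188892  -0.03184491]
deck plane slope [-0.56977741  0.00190782  0.02686017]
top plane slope [-6.29817178e-01 -3.48269879e-04 -3.26136218e-02]
```

```bash
python3 - <<'E'
from h import *
W,im=wpts('w3.npz');z=np.load('w3.npz');v,u=np.mgrid[0:480,0:640]
T=(W-z['p'])@Rn.from_quat(z['q']).as_matrix(); ok=z['d']>0.05
for n,h in (('deck',(v>218)&(v<268)&(u>285)&(u<365)),('top',(v>335)&(v<385)&(u>285)&(u<365))):
    h=h&ok; A=np.c_[T[h][:,:2],np.ones(h.sum())]; s=np.linalg.lstsq(A,T[h][:,2],rcond=None)[0]; print(n,s,h.sum(),np.std(A@s-T[h][:,2]))
h=ok&(v>200)&(v<420)&(u>265)&(u<385)&(T[...,2]<.011)&(T[...,2]>.002);print('deck',rect(T[h][:,:2]),np.median(T[h][:,2]))
h=ok&(v>200)&(v<420)&(u>275)&(u<375)&(T[...,2]<-.034)&(T[...,2]>-.038);print('top',rect(T[h][:,:2]),np.median(T[h][:,2]),T[h].min(0),T[h].max(0))
E
```

```text
deck [-0.01467548  0.00079407  0.00668603] 3854 0.0006915397417847512
top [ 5.06098374e-03  1.21388954e-05 -3.55353624e-02] 3850 0.0005392345939314446
deck ((33.202613830566406, -0.24048995971679688), (44.152584075927734, 39.06635665893555), 89.79015350341797) 0.006344287594975617
top ((-0.11761283874511719, 0.001953125), (38.68513870239258, 36.119598388671875), 89.92793273925781) -0.0355131548147255 [-0.01817939 -0.01931944 -0.03759468] [ 0.01795139  0.01936566 -0.0340045 ]
```

```bash
cat >> h.py <<'E'
RC=np.array([.4705,-.2244]); RY=np.deg2rad(-10.1)
OFF=np.array([.0008,-.0001,-.0166]) # display origin in tool
Rz=Rn.from_euler('z',RY)
F=Rn.from_matrix(np.diag([-1,1,-1.])) # tool axes in display
def target(X,Z,th,Y=-.0245):
    Rd=Rz*Rn.from_euler('y',th,degrees=True); Rt=Rd*F
    o=Rz.apply([X,Y,0])+[RC[0],RC[1],Z]
    return o-Rt.apply(OFF),Rt
def state():
    o=manip.get_obs(); Rt=Rn.from_quat(o['ee_rot']); p=o['position']+Rt.apply(OFF)
    l=Rz.inv().apply(p-[RC[0],RC[1],0]); e=(Rz.inv()*Rt*F.inv()).as_euler('ZYX',degrees=True)
    f=Rz.inv().apply(o['ft_force'])
    print('t',o['clock'],'XYZ mm',(l*1e3).round(2),'yaw,pitch,roll',e.round(2),'F rail',f.round(2),'j',o['joint_pos'].round(2),'g',round(o['grip_width'],3))
    return o,Rt
def delta(X,Z,th,Y=-.0245):
    o,Rt=state(); p,R2=target(X,Z,th,Y)
    print('d tool mm',(Rt.inv().apply(p-o['position'])*1e3).round(2),'rv deg',np.degrees((Rt.inv()*R2).as_rotvec()).round(2))
def lip(X,Z,th):
    t=np.deg2rad(th);c,s=np.cos(t),np.sin(t); f=lambda x,z:np.round((X*1e3+x*c+z*s,Z*1e3-x*s+z*c),2)
    print('lip',f(8,-38.3),'slot in',f(14,-33),'leg/lip corner',f(14,-38.3),'tooth',f(-34,-37.7),'hook bot',f(20,-47))
E
python3 - <<'E'
from h import *
delta(.040,.110,20); 
for a in [(.036,.0627,20),(.0265,.0627,20)]: lip(*a)
E
```

```text
t 6.225 XYZ mm [ 38.94   0.62 225.68] yaw,pitch,roll [0.34 0.04 0.01] F rail [-0.17  0.34 -1.92] j [-0.27  0.23  0.71  1.7  -0.16  1.27  1.88] g 0.51
d tool mm [  4.72 -25.12 114.95] rv deg [-0.05 19.96  0.34]
lip [30.42 23.97] slot in [37.87 26.9 ] leg/lip corner [36.06 21.92] tooth [-8.84 38.9 ] hook bot [38.72 11.69]
lip [20.92 23.97] slot in [28.37 26.9 ] leg/lip corner [26.56 21.92] tooth [-18.34  38.9 ] hook bot [29.22 11.69]
```

Emit:
move_arm:
  deltas:
    - [0.0012,-0.0063,0.029,0,0,0,-0.2]
    - [0.0012,-0.0063,0.029,0,0,0,-0.2]
    - [0.0012,-0.0063,0.029,0,0,0,-0.2]
    - [0.0012,-0.0063,0.028,0,0,0.34,-0.2]
    - [0,0,0,0,7,0,-0.2]
    - [0,0,0,0,7,0,-0.2]
    - [0,0,0,0,6,0,-0.2]
    - [0,0,0,0,0,0,-0.2]

```text
clock: 7.22
position: [0.5021, -0.2528, 0.0929]
ee_rot: [0.085, 0.981, 0.016, -0.174]
ft_force: [-0.1, 0.4, -1.2]
grip_width: 0.51
```

```bash
python3 - <<'E'
from h import *
delta(.036,.070,20)
E
```

```text
t 7.225 XYZ mm [ 41.03 -22.57 108.72] yaw,pitch,roll [ 0.19 20.1   0.05] F rail [-0.13  0.39 -1.2 ] j [-0.11  0.65  0.66  1.51 -0.27  1.45  1.99] g 0.51
d tool mm [-8.6  -1.95 38.09] rv deg [-0.01 -0.1   0.18]
```

Emit:
move_arm:
  deltas:
    - [-0.004,-0.001,0.015,0,0,0.2,-0.2]
    - [-0.004,-0.001,0.015,0,0,0,-0.2]
    - [-0.0005,0,0.008,0,0,0,-0.2]
    - [0,0,0,0,0,0,-0.2]
    - [0,0,0,0,0,0,-0.2]

```text
clock: 7.85
position: [0.4959, -0.2558, 0.0561]
ee_rot: [0.089, 0.981, 0.015, -0.173]
ft_force: [0.5, -0.9, -1.1]
grip_width: 0.507
```

```bash
python3 - <<'E'
from h import *
delta(.036,.0630,20)
im,d=viewer.camera('wrist'); cv2.imwrite('pics/w4.png',im[:,:,::-1])
im,d=viewer.camera('side'); cv2.imwrite('pics/s4.png',cv2.resize(im[130:260,290:450],None,fx=5,fy=4.6,interpolation=2)[:,:,::-1])
E
```

```text
t 7.85 XYZ mm [ 35.39 -26.59  71.94] yaw,pitch,roll [-0.3  19.95 -0.07] F rail [ 0.69 -0.78 -1.14] j [-0.1   0.68  0.65  1.55 -0.28  1.38  1.99] g 0.507
d tool mm [-3.6  2.1  8.2] rv deg [ 0.04  0.05 -0.28]
```

View pics/w4.png

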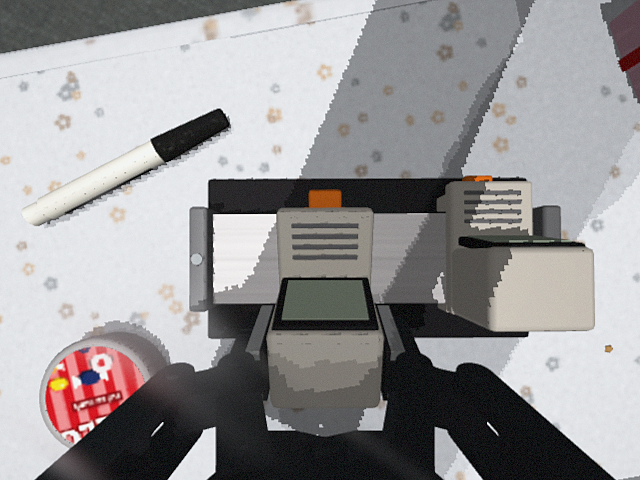

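View pics/s4.png

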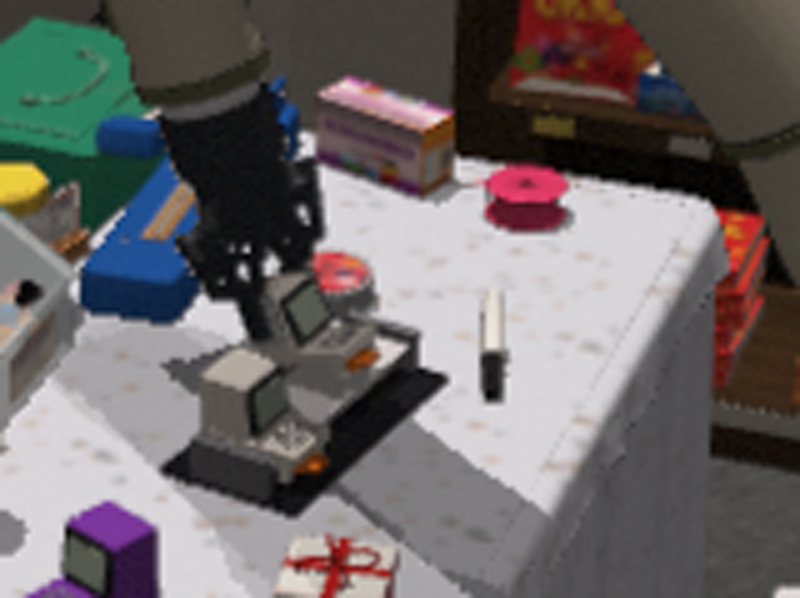

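Emit:
move_arm:
  deltas:
    - [0,0,0,0,0,0,-0.2]
    - [0,0,0,0,0,0,-0.2]
    - [0,0,0,0,0,0,-0.2]

```text
clock: 8.32
position: [0.4957, -0.2557, 0.0557]
ee_rot: [0.089, 0.981, 0.015, -0.173]
ft_force: [0.2, 0.4, -1.9]
grip_width: 0.512
```

```bash
python3 - <<'E'
from h import *
delta(.037,.0630,20)
E
```

```text
t 8.325 XYZ mm [ 35.21 -26.55  71.54] yaw,pitch,roll [-0.3  20.   -0.07] F rail [ 0.13  0.47 -1.86] j [-0.1   0.68  0.65  1.55 -0.28  1.38  1.99] g 0.512
d tool mm [-4.59  2.06  7.41] rv deg [ 0.03  0.   -0.28]
```

Emit:
move_arm:
  deltas:
    - [-0.0046,0.002,0.002,0,0,-0.3,-0.2]
    - [0,0,0.002,0,0,0,-0.2]
    - [0,0,0.002,0,0,0,-0.2]
    - [0,0,0.0014,0,0,0,-0.2]
    - [0,0,0,0,0,0,-0.2]
    - [0,0,0,0,0,0,-0.2]

```text
clock: 9.07
position: [0.4978, -0.2541, 0.0472]
ee_rot: [0.087, 0.981, 0.016, -0.173]
ft_force: [0.0, -0.1, -2.3]
grip_width: 0.509
```

```bash
python3 - <<'E'
from h import *
delta(.034,.0628,20)
E
```

```text
t 9.075 XYZ mm [ 37.   -24.59  63.07] yaw,pitch,roll [ 0.02 19.99  0.04] F rail [ 0.03 -0.08 -2.35] j [-0.1   0.69  0.64  1.55 -0.29  1.37  2.  ] g 0.509
d tool mm [2.72 0.08 1.28] rv deg [0.04 0.01 0.02]
```

Emit:
move_arm:
  deltas:
    - [0.0019,0,0.001,0,0,0,-0.2]
    - [0.0014,0,0.0005,0,0,0,-0.2]
    - [0.0014,0,0.0005,0,0,0,-0.2]
    - [0.0014,0,0.0005,0,0,0,-0.2]
    - [0,0,0,0,0,0,-0.2]
    - [0,0,0,0,0,0,-0.2]

```text
clock: 9.82
position: [0.4913, -0.2529, 0.0469]
ee_rot: [0.087, 0.981, 0.016, -0.173]
ft_force: [-0.1, 0.0, -1.1]
grip_width: 0.506
```

```bash
python3 - <<'E'
from h import *
delta(.029,.0628,20)
E
```

```text
t 9.825 XYZ mm [ 30.42 -24.55  62.75] yaw,pitch,roll [ 0.02 20.    0.04] F rail [-0.13  0.02 -1.13] j [-0.1   0.68  0.64  1.57 -0.29  1.36  2.  ] g 0.506
d tool mm [1.35 0.04 0.44] rv deg [0.04 0.   0.02]
```

Emit:
move_arm:
  deltas:
    - [0.0007,0,0.00025,0,0,0,-0.2]
    - [0.0007,0,0.00025,0,0,0,-0.2]
    - [0.0007,0,0.00025,0,0,0,-0.2]
    - [0,0,0,0,0,0,-0.2]

```text
clock: 10.32
position: [0.489, -0.2525, 0.0469]
ee_rot: [0.087, 0.981, 0.016, -0.173]
ft_force: [-0.9, 0.0, -1.7]
grip_width: 0.51
```

```bash
python3 - <<'E'
from h import *
delta(.027,.0628,20)
E
```

```text
t 10.325 XYZ mm [ 28.12 -24.56  62.77] yaw,pitch,roll [1.e-02 2.e+01 4.e-02] F rail [-0.92 -0.15 -1.69] j [-0.1   0.67  0.64  1.58 -0.28  1.35  2.  ] g 0.51
d tool mm [1.06 0.05 0.35] rv deg [0.04 0.   0.01]
```

Emit:
move_arm:
  deltas:
    - [0.0005,0,0.0002,0,0,0,-0.2]
    - [0.0005,0,0.0002,0,0,0,-0.2]
    - [0,0,0,0,0,0,-0.2]

```text
clock: 10.7
position: [0.4881, -0.2524, 0.0469]
ee_rot: [0.087, 0.981, 0.016, -0.173]
ft_force: [1.0, 0.4, -1.0]
grip_width: 0.509
```

```bash
python3 - <<'E'
from h import *
delta(.0255,.0628,20)
im,d=viewer.camera('side'); cv2.imwrite('pics/s5.png',cv2.resize(im[150:250,300:420],None,fx=6,fy=6,interpolation=2)[:,:,::-1])
E
```

```text
t 10.7 XYZ mm [ 27.17 -24.57  62.78] yaw,pitch,roll [ 0.02 19.98  0.04] F rail [ 0.96  0.56 -0.97] j [-0.1   0.67  0.64  1.58 -0.28  1.35  2.  ] g 0.509
d tool mm [1.58 0.06 0.55] rv deg [0.04 0.02 0.02]
```

View pics/s5.png

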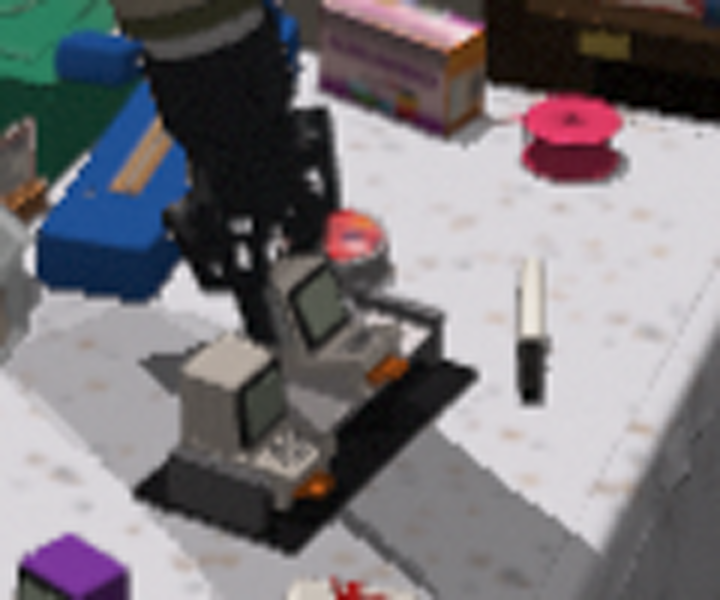

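Emit:
move_arm:
  deltas:
    - [0.0005,0,0.0001,0,0,0,-0.2]
    - [0.0005,0,0.0001,0,0,0,-0.2]
    - [0.0002,0,0.0,0,0,0,-0.2]
    - [0,0,0,0,0,0,-0.2]

```text
clock: 11.25
position: [0.487, -0.2522, 0.0472]
ee_rot: [0.087, 0.981, 0.016, -0.173]
ft_force: [1.6, -0.2, 1.1]
grip_width: 0.505
```

```bash
python3 - <<'E'
from h import *
delta(.0255,.0630,20)
E
```

```text
t 11.25 XYZ mm [ 26.07 -24.59  63.07] yaw,pitch,roll [ 0.02 19.97  0.04] F rail [1.64 0.06 1.07] j [-0.11  0.67  0.64  1.58 -0.28  1.35  2.  ] g 0.505
d tool mm [0.52 0.08 0.26] rv deg [0.03 0.03 0.02]
```

```bash
cat >> h.py <<'E'
def piv(th,xs=.0115,zs=-.0335):
    t=np.deg2rad(th);c,s=np.cos(t),np.sin(t); return .025-(xs*c+zs*s), .028+xs*s-zs*c
def plan(ths,Y=-.0245,**k):
    o,R0=state(); p0=o['position']
    for th in ths:
        X,Z=piv(th,**k); p,R2=target(X,Z,th,Y)
        print(th,round(X*1e3,2),round(Z*1e3,2),'d',((R0.inv().apply(p-p0))*1e3).round(2),'rv',np.degrees((R0.inv()*R2).as_rotvec()).round(2)); p0,R0=p,R2
E
python3 - <<'E'
from h import *
plan([18.5,17,15.5,14,13,12])
E
```

```text
t 11.25 XYZ mm [ 26.07 -24.59  63.07] yaw,pitch,roll [ 0.02 19.97  0.04] F rail [1.64 0.06 1.07] j [-0.11  0.67  0.64  1.58 -0.28  1.35  2.  ] g 0.505
18.5 24.72 63.42 d [0.96 0.08 0.1 ] rv [ 0.03 -1.47  0.02]
17 23.8 63.4 d [0.44 0.   0.29] rv [-0.  -1.5  0. ]
15.5 22.87 63.35 d [0.44 0.   0.29] rv [ 0.  -1.5 -0. ]
14 21.95 63.29 d [ 0.44 -0.    0.29] rv [-0.  -1.5  0. ]
13 21.33 63.23 d [0.29 0.   0.19] rv [-0. -1.  0.]
12 20.72 63.16 d [0.29 0.   0.19] rv [ 0. -1.  0.]
```

Emit:
move_arm:
  deltas:
    - [0.0007,0,0.0001,0,-1.5,0,-0.2]
    - [0.0004,0,0.0003,0,-1.5,0,-0.2]
    - [0.0004,0,0.0003,0,-1.5,0,-0.2]
    - [0,0,0,0,0,0,-0.2]

```text
clock: 11.75
position: [0.4845, -0.2519, 0.0471]
ee_rot: [0.087, 0.987, 0.012, -0.134]
ft_force: [0.4, -0.6, 0.1]
grip_width: 0.506
```

```bash
python3 - <<'E'
from h import *
plan([15.5,14,13,12])
E
```

```text
t 11.75 XYZ mm [ 22.25 -24.71  63.28] yaw,pitch,roll [-0.02 15.49  0.06] F rail [ 0.5  -0.52  0.11] j [-0.12  0.61  0.65  1.66 -0.29  1.26  2.  ] g 0.506
15.5 22.87 63.35 d [-0.57  0.2  -0.24] rv [ 0.06  0.01 -0.02]
14 21.95 63.29 d [ 0.44 -0.    0.29] rv [-0.  -1.5  0. ]
13 21.33 63.23 d [0.29 0.   0.19] rv [-0. -1.  0.]
12 20.72 63.16 d [0.29 0.   0.19] rv [ 0. -1.  0.]
```

Emit:
move_arm:
  deltas:
    - [0.0004,0,0.0003,0,-1.5,0,-0.2]
    - [0.0003,0,0.0002,0,-1,0,-0.2]
    - [0,0,0,0,0,0,-0.2]

```text
clock: 12.12
position: [0.484, -0.2518, 0.0466]
ee_rot: [0.088, 0.99, 0.01, -0.113]
ft_force: [-0.6, -0.1, 1.8]
grip_width: 0.509
```

```bash
python3 - <<'E'
from h import *
plan([13,12]); lip(.0212,.0632,13)
E
```

```text
t 12.125 XYZ mm [ 21.07 -24.67  63.  ] yaw,pitch,roll [-0.   12.99  0.04] F rail [-0.57 -0.16  1.78] j [-0.13  0.57  0.66  1.7  -0.29  1.21  2.01] g 0.509
13 21.33 63.23 d [-0.2   0.16 -0.28] rv [ 0.05  0.01 -0.  ]
12 20.72 63.16 d [0.29 0.   0.19] rv [ 0. -1.  0.]
lip [20.38 24.08] slot in [27.42 27.9 ] leg/lip corner [26.23 22.73] tooth [-20.41  34.11] hook bot [30.11 12.91]
```

Emit:
move_arm:
  deltas:
    - [0.0001,0,-0.0005,0,0,0,-0.2]
    - [0.0001,0,-0.0005,0,0,0,-0.2]
    - [0.0001,0,-0.0005,0,0,0,-0.2]
    - [0.0001,0,-0.0005,0,0,0,-0.2]
    - [0,0,0,0,0,0,-0.2]

```text
clock: 12.75
position: [0.4846, -0.2517, 0.0483]
ee_rot: [0.087, 0.99, 0.01, -0.113]
ft_force: [1.7, -1.0, -5.7]
grip_width: 0.51
```

```bash
python3 - <<'E'
from h import *
plan([13,12]);
E
```

```text
t 12.75 XYZ mm [ 21.63 -24.48  64.69] yaw,pitch,roll [ 0.02 12.99  0.04] F rail [ 1.9  -0.73 -5.67] j [-0.13  0.57  0.66  1.7  -0.29  1.21  2.01] g 0.51
13 21.33 63.23 d [-0.03 -0.03  1.49] rv [0.03 0.01 0.02]
12 20.72 63.16 d [0.29 0.   0.19] rv [ 0. -1.  0.]
```

Emit:
move_arm:
  deltas:
    - [0,0,0.0008,0,0,0,-0.2]
    - [0,0,0.0006,0,0,0,-0.2]
    - [0.0003,0,0.0002,0,-1,0,-0.2]
    - [0.0002,0,0.0001,0,-0.7,0,-0.2]
    - [0,0,0,0,0,0,-0.2]

```text
clock: 13.38
position: [0.4833, -0.2517, 0.0473]
ee_rot: [0.088, 0.991, 0.009, -0.098]
ft_force: [-2.4, -0.3, 0.2]
grip_width: 0.505
```

```bash
python3 - <<'E'
from h import *
plan([11.3,10.5])
print(manip.get_obs()['torque'])
im,d=viewer.camera('side'); cv2.imwrite('pics/s6.png',cv2.resize(im[150:250,300:420],None,fx=6,fy=6,interpolation=2)[:,:,::-1])
E
```

```text
t 13.375 XYZ mm [ 19.84 -24.75  63.72] yaw,pitch,roll [-1.000e-02  1.128e+01  4.000e-02] F rail [-2.26 -0.74  0.15] j [-0.14  0.55  0.66  1.73 -0.29  1.18  2.01] g 0.505
11.3 20.29 63.1 d [-0.55  0.24  0.52] rv [ 0.05  0.02 -0.01]
10.5 19.8 63.03 d [0.23 0.   0.15] rv [ 0.  -0.8 -0. ]
[-0.15247229  0.18596019  0.03375661]
```

View pics/s6.png

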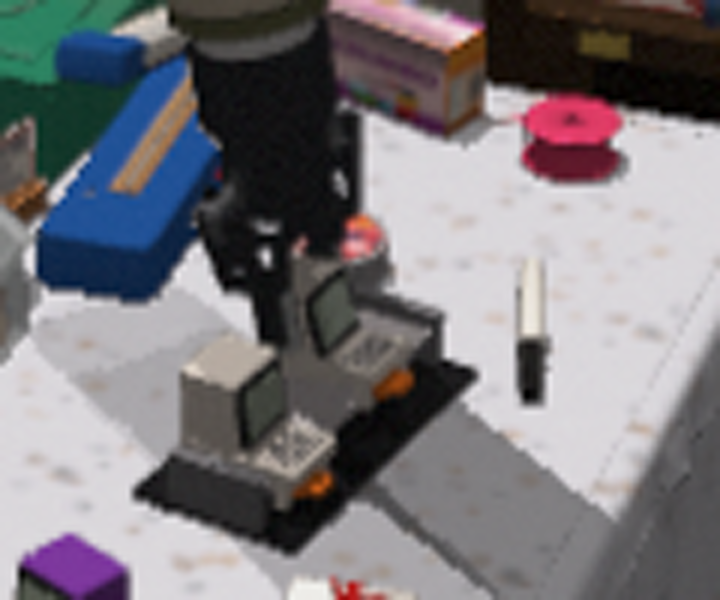

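Emit:
move_arm:
  deltas:
    - [-0.0002,0,0.0004,0,0,0,-0.2]
    - [0,0,0,0,0,0,-0.2]
    - [0,0,0,0,0,0,0.1]
    - [0,0,0,0,0,0,0.3]
    - [0,0,0,0,0,0,0.5]
    - [0,0,0,0,0,0,0.5]
    - [0,0,0,0,0,0,0.5]
  force: 20

```text
clock: 14.3
position: [0.4838, -0.2516, 0.0466]
ee_rot: [0.088, 0.991, 0.009, -0.098]
ft_force: [-0.8, 0.6, -0.6]
grip_width: 0.753
```

```bash
python3 - <<'E'
from h import *
state()
im,d=viewer.camera('side'); cv2.imwrite('pics/s7.png',cv2.resize(im[150:250,300:420],None,fx=6,fy=6,interpolation=2)[:,:,::-1])
im,d=viewer.camera('wrist'); cv2.imwrite('pics/w7.png',im[:,:,::-1])
E
```

```text
t 14.3 XYZ mm [ 20.32 -24.54  63.08] yaw,pitch,roll [1.00e-02 1.13e+01 4.00e-02] F rail [-0.85  0.48 -0.62] j [-0.14  0.55  0.66  1.73 -0.29  1.18  2.01] g 0.753
```

View pics/s7.png

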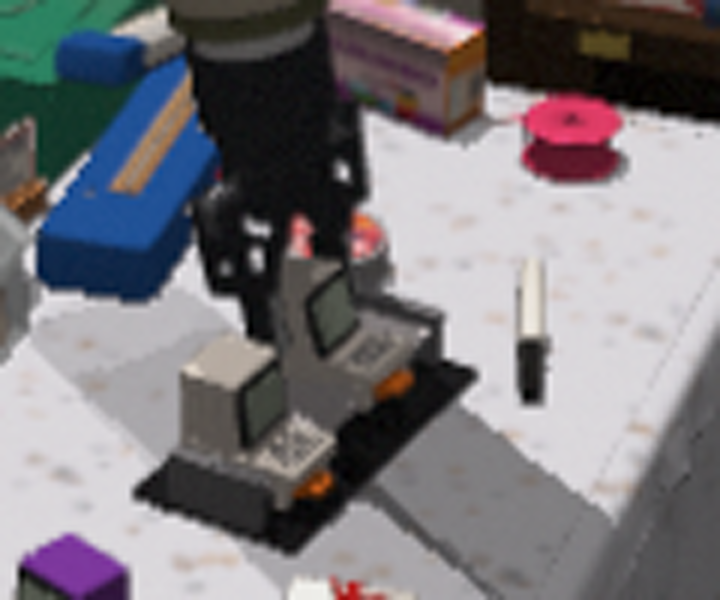

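View pics/w7.png

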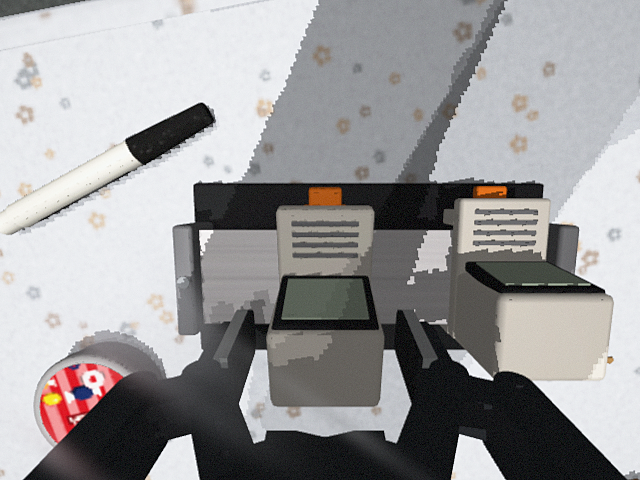

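Emit:
move_arm:
  deltas:
    - [0,0,-0.02,0,0,0,0.5]
    - [0,0,-0.035,0,0,0,0.5]
    - [0,0,-0.035,0,0,0,0.5]
    - [0,0,0,0,-5.7,0,-1]
    - [0,0,0,0,-5.6,0,-1]
    - [0,0,0,0,0,0,-1]
    - [0,0,0,0,0,0,-1]

```text
clock: 15.28
position: [0.5015, -0.2544, 0.1351]
ee_rot: [0.088, 0.996, 0.001, -0.001]
ft_force: [-1.0, 0.0, 0.7]
grip_width: 0.001
```

```bash
python3 - <<'E'
from h import *
o,_=state()
im,d=viewer.camera('wrist'); cv2.imwrite('pics/w8.png',im[:,:,::-1]); np.savez('w8.npz',im=im,d=d,p=o['position'],q=o['ee_rot'])
W,im=wpts('w8.npz'); L=Rz.inv().apply((W-[RC[0],RC[1],0]).reshape(-1,3)).reshape(W.shape)*1e3
ok=(d>.05)&(abs(L[...,1]+24.5)<16)&(L[...,2]>20)&(L[...,2]<100)
np.set_printoptions(suppress=True)
for x in range(-60,60,4):
    q=ok&(abs(L[...,0]-x)<1.5)
    if q.sum()>5: print(x,q.sum(),np.percentile(L[q][:,2],[10,50,90]).round(1))
q=(d>.05)&(L[...,2]>38)&(L[...,2]<70)&(L[...,0]<-10)&(abs(L[...,1]+24)<40); print('deck',rect(L[q][:,:2]/1000))
E
```

```text
t 15.275 XYZ mm [ 34.99 -24.22 151.66] yaw,pitch,roll [0.05 0.07 0.05] F rail [-1.   -0.14  0.73] j [-0.21  0.32  0.71  1.78 -0.23  1.13  1.97] g 0.001
-44 91 [36.9 37.7 38.4]
-40 112 [36.1 36.9 37.9]
-36 277 [36.9 48.9 51.2]
-32 220 [49.8 50.8 51.7]
-28 245 [49.  50.1 51.2]
-24 240 [48.4 49.4 50.4]
-20 238 [47.6 48.5 49.5]
-16 235 [46.7 47.5 48.3]
-12 197 [45.5 46.3 47.2]
-8 192 [44.5 45.4 46.3]
-4 410 [48.6 55.7 59.4]
0 390 [63.7 66.9 70.2]
4 405 [73.9 77.1 79.5]
8 315 [81.2 82.4 83.9]
12 243 [83.1 83.9 84.6]
16 231 [82.3 83.1 83.9]
20 225 [81.4 82.2 83. ]
24 229 [80.6 81.3 81.9]
28 210 [79.8 80.4 81.2]
32 208 [78.7 79.5 80.4]
36 205 [77.9 78.8 79.5]
40 175 [76.8 77.6 78.4]
deck ((-27.569438934326172, -24.526248931884766), (34.89915466308594, 44.14080810546875), 0.05957288295030594)
```

View pics/w8.png

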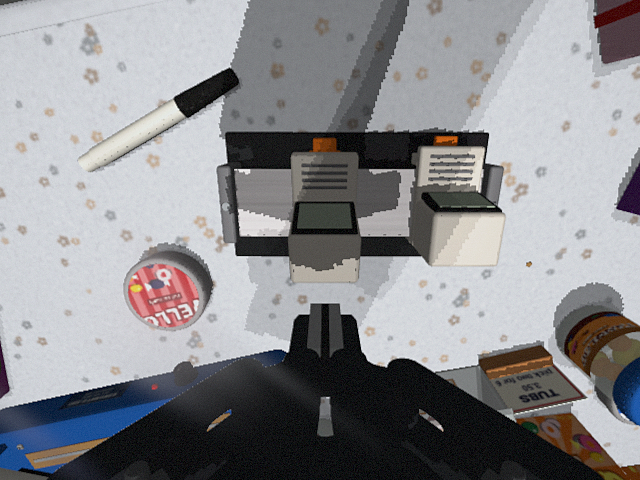

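Emit:
move_arm:
  deltas:
    - [0.03,-0.0002,0,0,0,0,-1]
    - [0.031,-0.0002,0.0,0,0,0,-1]
    - [0,0,0.03,0,0,0,-1]
    - [0,0,0.03,0,0,0,-1]
    - [0,0,0.012,0,0,0,-1]
    - [0,0,0,0,0,0,-1]
    - [0,0,0,0,0,0,-1]

```text
clock: 16.2
position: [0.4417, -0.2449, 0.0638]
ee_rot: [0.088, 0.996, 0.0, 0.0]
ft_force: [-0.0, -0.9, 1.0]
grip_width: -0.003
```

```bash
cat >> h.py <<'E'
def tcp():
    o=manip.get_obs(); l=Rz.inv().apply(o['position']-[RC[0],RC[1],0])*1e3
    e=(Rz.inv()*Rn.from_quat(o['ee_rot'])*F.inv()).as_euler('ZYX',degrees=True)
    print(o['clock'],'tcp rail',l.round(2),e.round(2),'F',Rz.inv().apply(o['ft_force']).round(2))
E
python3 - <<'E'
from h import *
tcp()
im,d=viewer.camera('wrist'); cv2.imwrite('pics/w9.png',im[:,:,::-1])
im,d=viewer.camera('side'); cv2.imwrite('pics/s9.png',cv2.resize(im[150:250,300:420],None,fx=6,fy=6,interpolation=2)[:,:,::-1])
E
```

```text
16.2 tcp rail [-24.79 -25.22  63.77] [-0.   -0.05  0.01] F [ 0.13 -0.89  1.  ]
```

View pics/s9.png

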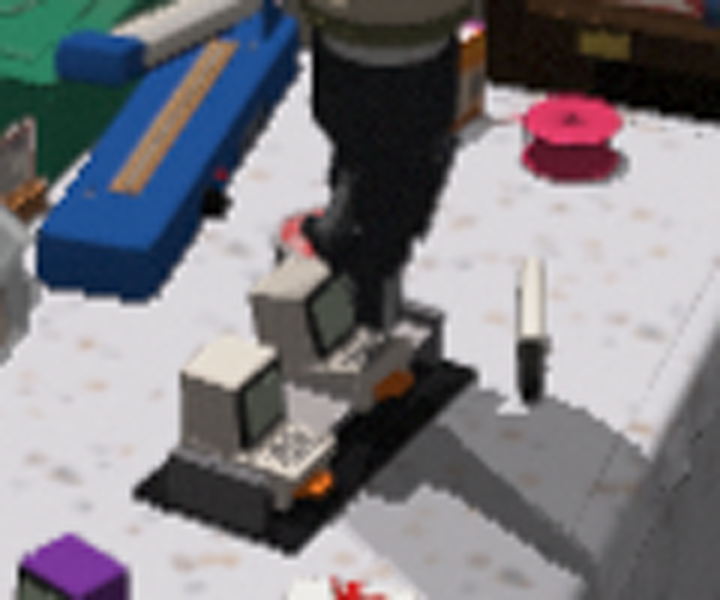

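View pics/w9.png

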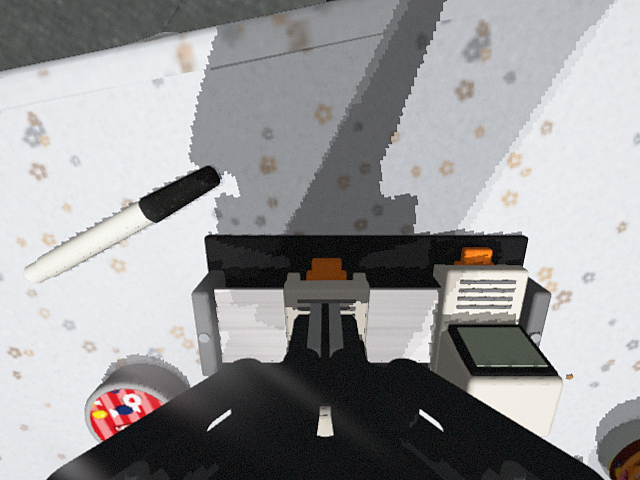

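Emit:
move_arm:
  deltas:
    - [0,0.0005,0.005,0,0,0,-1]
    - [0,0,0.004,0,0,0,-1]
    - [0,0,0.002,0,0,0,-1]
    - [0,0,0.001,0,0,0,-1]
    - [0,0,0,0,0,0,-1]

```text
clock: 16.92
position: [0.441, -0.244, 0.0509]
ee_rot: [0.088, 0.996, 0.0, -0.0]
ft_force: [0.4, -0.8, -0.2]
grip_width: 0.004
```

```bash
python3 -c "
from h import *
tcp()"
```

```text
16.925 tcp rail [-25.57 -24.42  50.89] [-0.    0.    0.04] F [ 0.55 -0.73 -0.21]
```

Emit:
move_arm:
  deltas:
    - [0,0,0.001,0,0,0,-1]
    - [0,0,0.001,0,0,0,-1]
    - [0,0,0.001,0,0,0,-1]
    - [0,0,0,0,0,0,-1]

```text
clock: 17.42
position: [0.441, -0.2439, 0.0478]
ee_rot: [0.088, 0.996, 0.0, -0.0]
ft_force: [-1.5, 0.6, 2.8]
grip_width: -0.002
```

Emit:
move_arm:
  deltas:
    - [0,0,0.001,0,0,0,-1]
    - [0,0,0.001,0,0,0,-1]
    - [0,0,0,0,0,0,-1]

```text
clock: 17.8
position: [0.4412, -0.244, 0.046]
ee_rot: [0.088, 0.996, 0.0, 0.0]
ft_force: [-2.1, -0.6, 5.1]
grip_width: -0.002
```

Emit:
move_arm:
  deltas:
    - [0,0,0.001,0,0,0,-1]
    - [0,0,0.001,0,0,0,-1]
    - [0,0,0,0,0,0,-1]

```text
clock: 18.18
position: [0.4415, -0.244, 0.044]
ee_rot: [0.088, 0.996, 0.0, 0.0]
ft_force: [-0.1, -0.5, 0.1]
grip_width: -0.004
```

```bash
python3 - <<'E'
from h import *
tcp()
im,d=viewer.camera('wrist'); cv2.imwrite('pics/w10.png',im[:,:,::-1])
im,d=viewer.camera('side'); cv2.imwrite('pics/s10.png',cv2.resize(im[150:250,300:420],None,fx=6,fy=6,interpolation=2)[:,:,::-1])
E
```

```text
18.175 tcp rail [-25.14 -24.39  44.04] [ 0.01 -0.05  0.03] F [-0.03 -0.54  0.08]
```

View pics/s10.png

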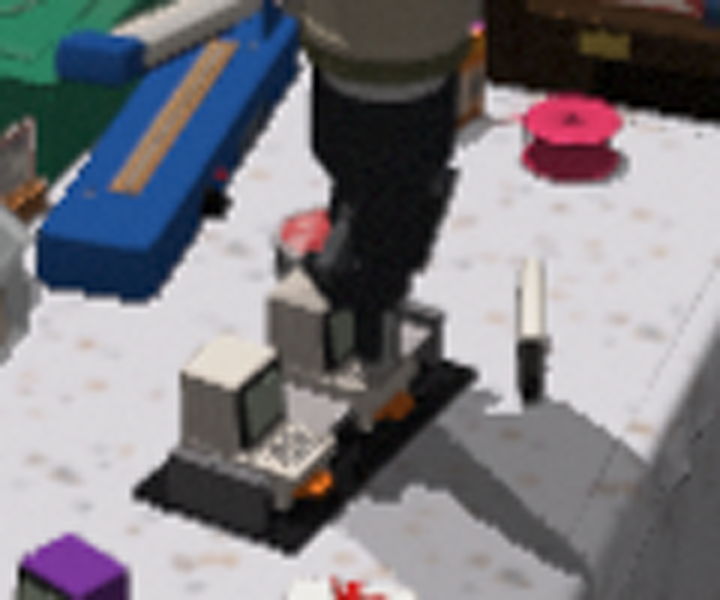

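Emit:
move_arm:
  deltas:
    - [0,0,0.001,0,0,0,-1]
    - [0,0,0.001,0,0,0,-1]
    - [0,0,0.001,0,0,0,-1]
    - [0,0,0.001,0,0,0,-1]
    - [0,0,0.001,0,0,0,-1]
    - [0,0,0,0,0,0,-1]

```text
clock: 19.02
position: [0.441, -0.2439, 0.0388]
ee_rot: [0.088, 0.996, 0.0, -0.0]
ft_force: [-0.0, 0.1, -0.6]
grip_width: 0.003
```

Emit:
move_arm:
  deltas:
    - [0,0,0.0007,0,0,0,-1]
    - [0,0,0.0007,0,0,0,-1]
    - [0,0,0,0,0,0,-1]

```text
clock: 19.4
position: [0.4411, -0.244, 0.0381]
ee_rot: [0.088, 0.996, 0.001, 0.0]
ft_force: [-5.0, 2.0, 10.4]
grip_width: -0.001
```

Emit:
move_arm:
  deltas:
    - [0,0,-0.005,0,0,0,-1]
    - [0,0,-0.03,0,0,0,-1]
    - [0,0,-0.05,0,0,0,-1]
    - [-0.03,0,-0.04,0,0,0,-1]
    - [-0.03,0,0,0,0,0,-1]
    - [0,0,0,0,0,0,-1]
    - [0,0,0,0,0,0,-1]

```text
clock: 20.27
position: [0.4993, -0.2547, 0.1621]
ee_rot: [0.088, 0.996, 0.0, -0.001]
ft_force: [0.0, -0.9, -1.0]
grip_width: 0.002
```

```bash
python3 - <<'E'
from h import *
o,_=state()
im,d=viewer.camera('wrist'); cv2.imwrite('pics/w11.png',im[:,:,::-1]); np.savez('w11.npz',im=im,d=d,p=o['position'],q=o['ee_rot'])
W,im=wpts('w11.npz'); L=Rz.inv().apply((W-[RC[0],RC[1],0]).reshape(-1,3)).reshape(W.shape)*1e3
for yc in (-24.5,62):
  ok=(d>.05)&(abs(L[...,1]-yc)<16)&(L[...,2]>20)&(L[...,2]<100)
  print(yc,[(x,*np.percentile(L[ok&(abs(L[...,0]-x)<1.5)][:,2],[50]).round(1)) for x in (-38,-35,-32,-28,-24,-20,-16,-12,8,12,16,20,24)])
  q=(d>.05)&(L[...,2]>76)&(abs(L[...,1]-yc)<35)&(L[...,2]<90); print('top',rect(L[q][:,:2]/1000),np.median(L[q][:,2]))
  q=(d>.05)&(L[...,2]>35)&(abs(L[...,1]-yc)<24)&(L[...,2]<42)&(L[...,0]<-5); print('deck',rect(L[q][:,:2]/1000),np.median(L[q][:,2]))
im,d=viewer.camera('side'); cv2.imwrite('pics/s11.png',im[:,:,::-1])
E
```

```text
t 20.275 XYZ mm [ 32.86 -24.9  178.67] yaw,pitch,roll [-0.04  0.07  0.02] F rail [ 0.21 -0.89 -1.  ] j [-0.24  0.29  0.75  1.76 -0.21  1.18  1.96] g 0.002
-24.5 [(-38, np.float64(37.9)), (-35, np.float64(38.2)), (-32, np.float64(38.1)), (-28, np.float64(38.3)), (-24, np.float64(38.5)), (-20, np.float64(38.2)), (-16, np.float64(38.0)), (-12, np.float64(38.6)), (8, np.float64(79.9)), (12, np.float64(80.0)), (16, np.float64(79.9)), (20, np.float64(79.9)), (24, np.float64(79.9))]
top ((11.593545913696289, -24.746213912963867), (36.24258041381836, 44.116912841796875), 0.16775642335414886) 79.72045684487242
deck ((-22.68031120300293, -24.6629638671875), (43.98501205444336, 35.080074310302734), 89.92073822021484) 38.00166741951373
62 [(-38, np.float64(38.1)), (-35, np.float64(38.4)), (-32, np.float64(38.1)), (-28, np.float64(38.4)), (-24, np.float64(38.5)), (-20, np.float64(38.4)), (-16, np.float64(37.9)), (-12, np.float64(38.6)), (8, np.float64(80.0)), (12, np.float64(80.0)), (16, np.float64(79.9)), (20, np.float64(80.1)), (24, np.float64(80.0))]
top ((89.0537109375, 61.4915771484375), (191.16525268554688, 43.55216979980469), 0.07690190523862839) 79.79999573811372
deck ((-23.11137580871582, 61.85245895385742), (35.77938461303711, 44.39471435546875), 0.5409749150276184) 38.0446885233539
```

View pics/w11.png

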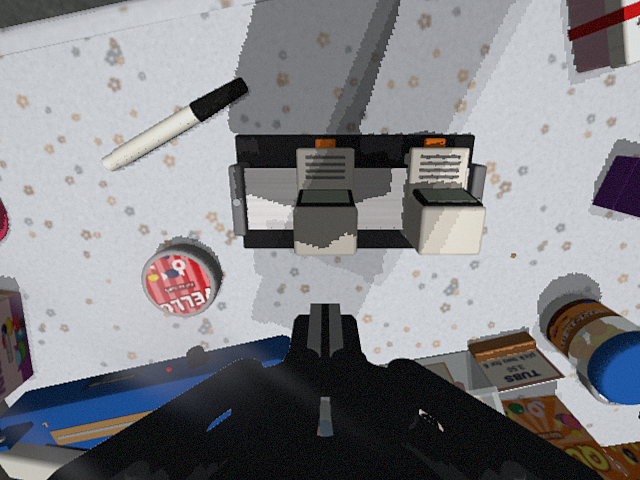

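View pics/s11.png

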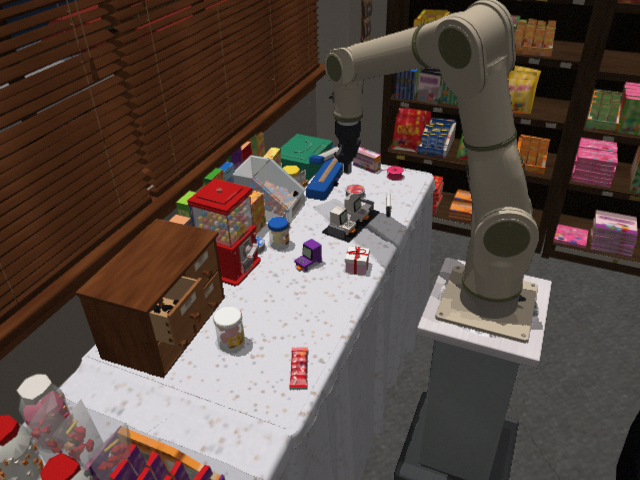

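The display reads the same as the fitted one: deck at 38 mm, top at 80 mm, flat and parallel. The other things have not moved and the gripper is clear, so I am handing in.

```bash
python3 -c "
from h import *
print(manip.hand_in())"
```

```text
the job is handed in; nothing more can be done
None
```

The loose price display is clipped onto the free stretch of the rail, facing the same way as the fitted one. I handed the job in just after 20.3 s on the clock.

- **Hooking:** I raised the front 20° and fed the rear lip under the far edge, with about 3 N of contact. A gentle lift met about 4 N of downward resistance, which showed the lip was under the flange.
- **Clicking in:** I rocked the front down to 11° and let go, and it held there. I then pressed the pad with closed fingers. The reading rose to about 5 N and dropped to nothing as the foot snapped under. That is just below the 6 to 13 N you gave, but I only read the force every two or three steps, so the true peak may have been higher.
- **Last checks:**
  - A final press met a hard stop at 38.1 mm with about 10 N.
  - The camera shows the deck at 38 mm and the top at 80 mm, flat and within 0.5 mm of the fitted display's heights.
  - It sits parallel to the rail and within 0.3 mm of the centre of the bay.
  - The other things on the table look unmoved, by eye in the pictures, and the gripper is well clear.

No check failed.

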